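Turn the glaze carousel to the blue jar

ROBOT

A 6-joint arm with a two-finger parallel gripper is mounted at the origin on the work surface. World frame = base frame: x ahead of the robot, y to its left, z up, the work surface at z = 0. Lengths are in mm, angles in rad, forces in N, time in s.
With the tool pointing down it reaches from about 350 to 875 mm from the base axis. Payload 4.2 kg.
Tool frame: the origin (TCP) lies midway between the tips of the shut fingers; the grasp point (between the pads) lies 19 mm behind it; z points along the fingers, y is the direction in which the jaws open and shut (so a half turn about z gives the same grasp; the last joint's range is limited). The gripper opens to 85 mm and grips with 20 to 120 N. Pads are 22 mm wide; open, the fingers measure 114 mm over their backs; the gripper's body (76 mm by 85 mm) begins 54 mm behind the grasp point. The pads swing forward as they close: fully open they stand 13 mm farther back than shut.
Start: joints at [1.593, 0.385, 0.008, 0, -1.194, -0.259], TCP at [146.589, 607.545, 231.312] pointing down, gripper open.
Joint ranges: [-3.14, 3.14], [-1.21, 2.06], [-1.07, 1.41], [-3.16, 2.05], [-2.99, -0.16], [-3.1, 3.1]. Speed limits (rad/s): [2.79, 2.79, 3.14, 3.14, 3.14, 3.14].

INTERFACE

Orientations are given as a unit quaternion [x, y, z, w].
In Python, from bench import read_state, get_image, job_done, search_frame, regions_of gives the robot as it stands.
- The arm moves only by the tool servo_tool, never from a script. Its arguments are lists of equal length, an entry for each row: "turn": the turn, a rotation vector about the world's x, y, z in rad, a list of three; "dp": the shift along the world's x, y, z in m, a list of three; "fingers": the finger opening in m, from 0 to 0.0854. In form: {"turn": [[rx, ry, rz], ...], "dp": [[tx, ty, tz], ...], "fingers": [fingers, ...]}. A call has exactly 5 rows; each row shifts and turns the pose as measured when the row begins; what a row does not reach is not made up. A row lasts 1/8 s, in which the tool goes at most 62.5 mm and 10.7 degrees, less where a joint would pass 70% of its speed; a pose out of reach is approached as far as the arm can. A call is refused whole if a number of a shift passes 0.0625 or a number of a turn 0.188, either way. A call with a gripper value outside its range is refused whole. The fingers move at their own pace and stop on an object; the grip force is fixed at half the most. Time passes only in rows, so rows that do not move let the fingers close, or fill a call up. It gives the time, the measured TCP pose, the force and the opening at its end, in the units of the state.
- read_state(): the state, without advancing time (a new reading comes with each control period).
- get_image(name): name is "side" or "top" or "wrist"; returns a dict with "img" (400x640x3 uint8, red, green, blue), "vfov" (degrees; the focal length in pixels is half the picture's height over the tangent of half this angle, whatever the lens; pixels are square), "cx", "cy" (the principal point, pixels), "world_from_camera" (4x4, takes a point from camera to world coordinates); the wrist camera has in their place "mount" (4x4, takes a point from camera to tool coordinates, whose origin is the TCP and whose axes are the flange's). Camera axes: x right, y down, z forward; pixel columns grow to the right and rows downward; lengths in mm; the calibration is good to about 2 mm. A picture is of the moment at which its call begins: read the wrist's pose just before it. There is no depth.
- job_done(): hands the job in, once; it reports no verdict.
Trained networks look in the newest picture that a camera, given by its name, has taken for a name from the list of things; names that differ only in an ending like _2 or _b are one class to them, and where a whole thing is asked for, a point or a joint stands for the part that bears it (a point fixed in the world has none). Each returns a list of dicts, best first, with "score" (0 to 1); they miss things now and then, are a little off and sometimes report something else, mostly with a low value. They report only what shows in the picture. A call takes as long as a camera call.
- search_frame(query, camera): "box" ([left, top, width, height] in pixels, round what is visible of it).
- regions_of(query, camera): "region" (400x640 bool, what is visible of it) and "box" ([left, top, width, height] in pixels, round what is visible of it).
The state is a dict: "clock": time; "joints": joint angles; "joint_vel": joint speeds; "joint_efforts": joint torques, N m; "position": TCP position; "ee_rot": TCP orientation; "contact_force": force on the tool from outside, world axes, zero at the start; "wrist_torque": the same for the moment, N m; "gripper_width": finger opening in mm.
Only numpy, scipy, OpenCV 4.12 (cv2) and the standard library are available. Lean on these libraries where they do the work, as an engineer would, in place of code of your own. Each camera call takes 0.05 s, during which the arm holds its last target. There are 200 camera calls.

TASK

Turn the glaze carousel by pushing its upright finger pegs or its rim with the fingertips, until the blue glaze jar stands at the front, in line with the yellow arrow on the base; then let the carousel rest there and take the hand away. Only push the carousel: do not touch, slide or lift any of the four jars, which must stay standing on their seats, and leave the bowl, the bottle and the brush pot where they are.

Things in the scene. Friction and masses are not known exactly. Their poses are not given: they have to be found in the camera images.
- base: Fixed dark steel foot of the carousel: disc 190 mm wide, 12 mm thick, with a 60 mm wide tongue out to 210 mm from the axis at its front. A flat yellow arrow on the tongue, 140 to 208 mm from the axis, points at the axis. Origin: on the carousel's axis, on the work surface; z up; -x runs along the middle of the tongue and arrow, so -x is the front.
- carousel: The turning wooden disc, 270 mm wide, 18 mm thick, top 54 mm above the work surface. Four dark round jar seats lie 70 mm from the axis at 22.5, 112.5, 202.5, 292.5 degrees from its x axis. Turns both ways without stops in a stiff bearing (0.1 N m, about 1 N at the pegs) and stays where left. Origin: on the axis, at the disc's underside; z up; the frame turns with the disc.
- peg_top (a point): Top of one of the eight equal black upright finger pegs: the one on the carousel's own +x axis. The pegs are fixed to the disc, 12 mm in diameter, rising 35 mm above its top (to 89 mm above the work surface), 125 mm from the axis, one every 45 degrees.
- jar_blue_center (a point): The glaze jar with blue contents: 46 mm in diameter, 58 mm tall, about 110 g, upright; blue body with a paper band, white lid with a large blue dot on top. Loose, on one of the carousel's four seats (which one varies). Point: the jar's centre, 29 mm above its underside. This is the jar to bring to the front. At the start it is at least 25 degrees away from the arrow.
- jar_green_center (a point): The glaze jar with green contents: 46 mm in diameter, 58 mm tall, about 110 g, upright; green body with a paper band, white lid with a large green dot on top. Loose, on one of the carousel's four seats (which one varies). Point: the jar's centre, 29 mm above its underside.
- jar_yellow_center (a point): The glaze jar with yellow contents: 46 mm in diameter, 58 mm tall, about 110 g, upright; yellow body with a paper band, white lid with a large yellow dot on top. Loose, on one of the carousel's four seats (which one varies). Point: the jar's centre, 29 mm above its underside.
- jar_pink_center (a point): The glaze jar with pink contents: 46 mm in diameter, 58 mm tall, about 110 g, upright; pink body with a paper band, white lid with a large pink dot on top. Loose, on one of the carousel's four seats (which one varies). Point: the jar's centre, 29 mm above its underside.
- bowl: Teal bowl, 120 mm across the rim, 50 mm tall, loose, on the bench beyond the carousel to the left (+y); a bystander. Origin: centre of its underside.
- slip_bottle: Pink bottle, 60 mm in diameter, 130 mm tall, loose, on the bench to the right (-y) of the carousel; a bystander. Origin: centre of its underside.
- brush_pot: Terracotta pot of brushes, 68 mm in diameter, 128 mm tall with the brushes, loose, on the bench to the left (+y) of the carousel; a bystander. Origin: centre of its underside.
- jar_blue: The same blue jar; origin: centre of its underside.
- jar_green: The same green jar; origin: centre of its underside.
- jar_yellow: The same yellow jar; origin: centre of its underside.
- jar_pink: The same pink jar; origin: centre of its underside.

How it is judged (in metres and radians):
At the end, for the whole second after the job is handed in: The blue jar's centre is within 11 mm (about 9 degrees) of the line of the yellow arrow, on the arrow's side of the axis; the carousel is at rest; all four jars stand upright on their ring of seats (55 to 85 mm from the axis); bowl, bottle and brush pot are within 20 mm of where they were (y of jar_blue_center in the frame of base between -0.011 and 0.011 m and x of jar_blue_center in the frame of base below -0.05 m and angular speed of carousel below 0.03 rad/s and horizontal distance between jar_blue_center and carousel between 0.055 and 0.085 m and angle between each of jar_blue_center, jar_green_center, jar_yellow_center, jar_pink_center's own z axis and vertical below 0.1 rad and horizontal distance between jar_green_center and carousel between 0.055 and 0.085 m and horizontal distance between jar_yellow_center and carousel between 0.055 and 0.085 m and horizontal distance between jar_pink_center and carousel between 0.055 and 0.085 m and distance of each of bowl, slip_bottle, brush_pot from where it was at the start of the episode below 0.02 m); the robot touches nothing.
It fails at once if a jar is touched by the robot (contact force between any of the fingers, the arm and jar_blue above 0.5 N or contact force between any of the fingers, the arm and jar_green above 0.5 N or contact force between any of the fingers, the arm and jar_yellow above 0.5 N or contact force between any of the fingers, the arm and jar_pink above 0.5 N).
It fails at once if a jar is lifted off the carousel, slid off its ring of seats or tipped (z of any of jar_blue_center, jar_green_center, jar_yellow_center, jar_pink_center in the frame of carousel above 0.057 m or not (horizontal distance between jar_blue_center and carousel above 0.055 m) or not (horizontal distance between jar_blue_center and carousel below 0.085 m) or not (angle between jar_blue_center's own z axis and vertical below 0.1 rad) or not (horizontal distance between jar_green_center and carousel above 0.055 m) or not (horizontal distance between jar_green_center and carousel below 0.085 m) or not (angle between jar_green_center's own z axis and vertical below 0.1 rad) or not (horizontal distance between jar_yellow_center and carousel above 0.055 m) or not (horizontal distance between jar_yellow_center and carousel below 0.085 m) or not (angle between jar_yellow_center's own z axis and vertical below 0.1 rad) or not (horizontal distance between jar_pink_center and carousel above 0.055 m) or not (horizontal distance between jar_pink_center and carousel below 0.085 m) or not (angle between jar_pink_center's own z axis and vertical below 0.1 rad)).
It fails at once if a bystander is shoved, lifted or knocked over (distance of any of bowl, slip_bottle, brush_pot from where it was at the start of the episode above 0.02 m or angle between any of bowl, slip_bottle, brush_pot's own z axis and vertical above 0.3 rad).
It also fails if it takes over 67 s, if anything falls off the work surface, if the arm or the gripper's body presses on something with over 40 N, if the wrist force passes 120 N, or if a joint passes its speed limit or range.

## Working session

There is one attempt and no reset: what is moved stays moved. The work goes in short steps, Python scripts to look and compute and a tool call to move; the robot and the scene stay as the last step left them, time stands still between calls to the robot, and variables do not carry over. Pictures are saved under pics/ and viewed, about 8 in all and at most 12, crops included, and the job is handed in when it is done.

Besides the shell and the picture viewer there is one more tool, called after "Emit:" in YAML: its name, and indented under it one key for each argument. servo_tool: Moves the arm, as the interface text tells. Its arguments: {"type":"object","properties":{"turn":{"type":"array","items":{"type":"array","items":{"type":"number"}}},"dp":{"type":"array","items":{"type":"array","items":{"type":"number"}}},"fingers":{"type":"array","items":{"type":"number"}}},"required":["turn","dp","fingers"]}

```bash
mkdir -p pics; cat > h.py <<'E'
import numpy as np, cv2
from bench import *
def ray(im,u,v,z):
    f=200/np.tan(np.radians(im["vfov"])/2);T=np.array(im["world_from_camera"])
    d=T[:3,:3]@np.array([(u-im["cx"])/f,(v-im["cy"])/f,1]);o=T[:3,3]
    return o+d*(z-o[2])/d[2]
def save(im,n): cv2.imwrite("pics/"+n,im["img"][:,:,::-1])
E
python3 - <<'E'
from h import *
im=get_image("top");save(im,"t0.png")
for q,z in [("base",12),("carousel",54),("jar_blue",112),("jar_green",112),("jar_yellow",112),("jar_pink",112),("bowl",50),("slip_bottle",130),("brush_pot",90)]:
    r=regions_of(q,"top")
    for a in r[:2]:
        ys,xs=np.nonzero(a["region"]);print(q,round(a["score"],2),a["box"],xs.mean().round(),ys.mean().round(),ray(im,xs.mean(),ys.mean(),z).round())
im=get_image("side");save(im,"s0.png")
print(read_state()["ee_rot"])
E
```

```text
jar_blue 0.61 [341.2, 224.2, 19.1, 17.8] 350.0 233.0 [508. -52. 112.]
jar_green 0.8 [301.4, 219.1, 20.7, 19.8] 311.0 228.0 [523.  43. 112.]
jar_yellow 0.62 [345.5, 187.1, 19.3, 19.2] 355.0 195.0 [603. -67. 112.]
jar_yellow 0.38 [303.1, 217.6, 17.5, 21.3] 311.0 228.0 [523.  42. 112.]
jar_pink 0.72 [311.5, 178.2, 16.3, 25.2] 316.0 190.0 [618.  28. 112.]
bowl 0.92 [181.1, 156.1, 43.8, 42.2] 203.0 178.0 [672. 332.  50.]
bowl 0.52 [305.3, 217.4, 15.4, 21.1] 311.0 228.0 [530.  46.  50.]
slip_bottle 0.73 [453.6, 226.9, 31.9, 29.0] 470.0 242.0 [ 478. -332.  130.]
brush_pot 0.72 [179.4, 231.4, 33.6, 29.3] 197.0 246.0 [489. 330.  90.]
[ 9.93000007e-01 -1.18114281e-01 -2.14959085e-05  4.33458564e-05]
```

View pics/t0.png

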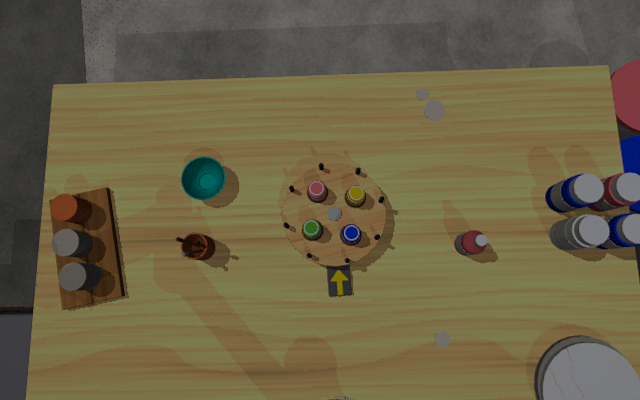

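View pics/s0.png

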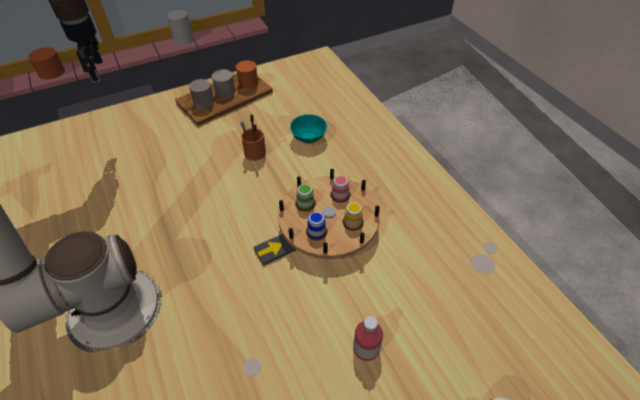

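The top view shows the jars blue (351,233), green (311,229), pink (317,190) and yellow (356,195). The hub is at about (334,213), and the arrow runs from (339,270) to (340,296). Blue needs roughly 30° clockwise. Next I'll refine the geometry.

```bash
cat > m.py <<'E'
from h import *
def meas(tag):
    im=get_image("top");I=im["img"];save(im,tag)
    hsv=cv2.cvtColor(I,cv2.COLOR_RGB2HSV)
    m=cv2.inRange(hsv,(22,180,150),(33,255,255));m[:264]=0;m[300:]=0;m[:,:325]=0;m[:,360:]=0
    ys,xs=np.nonzero(m);print("arrow px",len(xs),xs.mean(),ys.mean(),xs.min(),xs.max(),ys.min(),ys.max())
    P=np.array([ray(im,u,v,12)[:2] for u,v in zip(xs,ys)]);c=P.mean(0)
    # pegs: dark pixels in annulus
    roi=I[150:280,265:400].max(2)<45
    n,l,s,cc=cv2.connectedComponentsWithStats(roi.astype(np.uint8))
    pegs=[]
    for i in range(1,n):
        if 8<s[i,4]<70:
            u,v=cc[i]+[265,150];p=ray(im,u,v,75)[:2]
            pegs.append(p)
    pegs=np.array(pegs)
    d=[]
    for q in ["jar_blue","jar_green","jar_yellow","jar_pink"]:
        b=search_frame(q,"top")
        if b: b=b[0]["box"];d.append(ray(im,b[0]+b[2]/2,b[1]+b[3]/2,100)[:2])
        print(q,d[-1].round())
    ax=np.mean(d,0);print("axis from jars",ax.round(1))
    k=np.abs(np.hypot(*(pegs-ax).T)-125)<18;pegs=pegs[k]
    A=np.c_[2*pegs,np.ones(len(pegs))];s=np.linalg.lstsq(A,(pegs**2).sum(1),rcond=None)[0];ax2=s[:2]
    print("axis from pegs",ax2.round(1),"r",np.sqrt(s[2]+ax2@ax2))
    for p in pegs: e=p-ax2;print("peg",p.round(),np.degrees(np.arctan2(e[1],e[0]))%360)
    ev,V=np.linalg.eigh(np.cov((P-c).T));t=V[:,1]
    e=c-ax2;print("arrow c",c.round(1),"dist",np.hypot(*e),"ang",np.degrees(np.arctan2(e[1],e[0]))%360,"axisdir",np.degrees(np.arctan2(t[1],t[0]))%180)
    e=d[0]-ax2;print("blue ang",np.degrees(np.arctan2(e[1],e[0]))%360,np.hypot(*e))
E
python3 -c "import m;m.meas('t1.png')"
```

```text
m.py:6: RuntimeWarning: Mean of empty slice.
  ys,xs=np.nonzero(m);print("arrow px",len(xs),xs.mean(),ys.mean(),xs.min(),xs.max(),ys.min(),ys.max())
  ret = ret.dtype.type(ret / rcount)
Traceback (most recent call last):
  File "m.py", line 6, in meas
    ys,xs=np.nonzero(m);print("arrow px",len(xs),xs.mean(),ys.mean(),xs.min(),xs.max(),ys.min(),ys.max())
                                                                     ~~~~~~^^
ValueError: zero-size array to reduction operation minimum which has no identity
```

```bash
python3 -c "
import cv2;I=cv2.imread('pics/t1.png');h=cv2.cvtColor(I,cv2.COLOR_BGR2HSV)
for v in (274,280,288):print([tuple(map(int,x)) for x in h[v,336:344]], h[v,331])
print(I[258:264,345:350].max(2))"
sed -i 's/(22,180,150),(33,255,255)/(18,150,110),(36,255,255)/' m.py
python3 -c "import m;m.meas('t2.png')"
```

```text
[(27, 255, 129), (27, 255, 125), (27, 255, 126), (27, 255, 126), (26, 255, 127), (27, 255, 129), (27, 255, 125), (27, 212, 88)] [125  30  51]
[(27, 255, 130), (27, 255, 128), (27, 255, 126), (27, 255, 125), (27, 255, 127), (27, 255, 127), (27, 255, 105), (27, 255, 94)] [ 27 255 119]
[(112, 72, 53), (27, 255, 122), (27, 255, 127), (27, 255, 126), (27, 255, 128), (27, 255, 131), (27, 252, 96), (19, 39, 52)] [135  11  48]
[[ 96  54  42  63 125]
 [ 49  13  12  14  70]
 [ 41  13  14  18  34]
 [ 52  13  20  10  53]
 [ 95  40  15  29  79]
 [128 119 122 114  90]]
arrow px 167 338.8682634730539 280.78443113772454 331 347 270 294
jar_blue [507. -49.]
jar_green [526.  40.]
jar_yellow [605. -67.]
jar_pink [619.  25.]
axis from jars [564.3 -12.8]
axis from pegs [566.5 -13. ] r 124.57617142507642
peg [687.  17.] 13.893615170996574
peg [673. -77.] 328.8370792598657
peg [631.  94.] 58.64054279545134
peg [ 597. -134.] 284.00644379134263
peg [537. 108.] 103.54125805485366
peg [ 502. -119.] 238.80702020759492
peg [460.  52.] 148.75708460151864
peg [445. -43.] 193.8263447695484
arrow c [395.1 -21.5] dist 171.52691123917916 ang 182.85168697553524 axisdir 2.8758367966551646
blue ang 211.7583103650123 69.40243387949202
```

Emit:
servo_tool:
  turn:
    - [0, 0, 0]
    - [0, 0, 0]
    - [0, 0, 0]
    - [0, 0, 0]
    - [0, 0, 0]
  dp:
    - [0.04, -0.04, 0]
    - [0.04, -0.04, 0]
    - [0.04, -0.04, 0]
    - [0.04, -0.04, 0]
    - [0.04, -0.04, 0]
  fingers: [0, 0, 0, 0, 0]

```text
clock: 1.48
position: [349.0, 404.5, 231.1]
ee_rot: [0.993, -0.114, 0.001, -0.001]
contact_force: [0.8, 0.9, 1.1]
gripper_width: 0.1
```

Emit:
servo_tool:
  turn:
    - [0, 0, 0]
    - [0, 0, 0]
    - [0, 0, 0]
    - [0, 0, 0]
    - [0, 0, 0]
  dp:
    - [0.02, -0.05, 0]
    - [0.02, -0.05, 0]
    - [0.02, -0.05, 0]
    - [0.02, -0.05, 0]
    - [0.02, -0.05, 0]
  fingers: [0, 0, 0, 0, 0]

```text
clock: 2.1
position: [452.8, 146.7, 232.4]
ee_rot: [0.993, -0.114, 0.002, -0.002]
contact_force: [1.3, 0.2, 0.0]
gripper_width: 0.1
```

Emit:
servo_tool:
  turn:
    - [0, 0, 0]
    - [0, 0, 0]
    - [0, 0, 0]
    - [0, 0, 0]
    - [0, 0, 0]
  dp:
    - [0, -0.05, 0]
    - [0, -0.05, 0]
    - [0, -0.05, 0]
    - [0, -0.05, 0]
    - [0, -0.05, 0]
  fingers: [0, 0, 0, 0, 0]

```text
clock: 2.72
position: [453.4, -111.5, 234.0]
ee_rot: [0.993, -0.114, 0.005, -0.003]
contact_force: [0.4, 0.7, -0.3]
gripper_width: -0.1
```

Emit:
servo_tool:
  turn:
    - [0, 0, 0]
    - [0, 0, 0]
    - [0, 0, 0]
    - [0, 0, 0]
    - [0, 0, 0]
  dp:
    - [-0.006, 0.015, 0]
    - [-0.006, 0.015, 0]
    - [0, 0, -0.02]
    - [0, 0, -0.03]
    - [0, 0, -0.03]
  fingers: [0, 0, 0, 0, 0]

```text
clock: 3.35
position: [442.3, -82.1, 155.4]
ee_rot: [0.993, -0.117, 0.009, -0.004]
contact_force: [-0.1, -0.5, 1.1]
gripper_width: -0.0
```

```bash
python3 -c "
from h import *
save(get_image('side'),'s1.png')
s=read_state();print(s['position'],s['contact_force'])"
```

```text
[439.31615756 -82.10370508 151.51057737] [-2.30841918  0.65629578 -2.81612184]
```

View pics/s1.png

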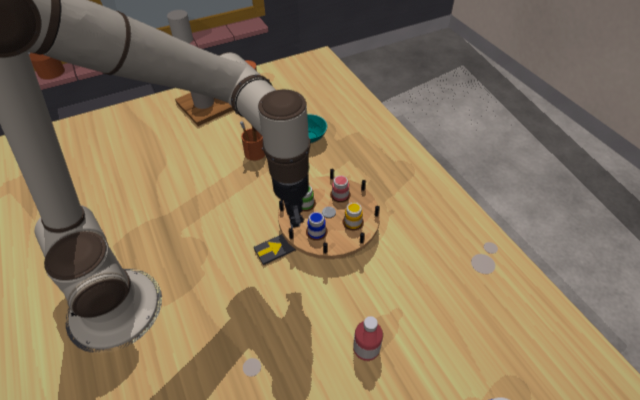

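The side view shows the fingertips over the front edge at about (297,222), with the front pegs at (291,233) and (325,247). Now I'll descend between them.

Emit:
servo_tool:
  turn:
    - [0, 0, 0]
    - [0, 0, 0]
    - [0, 0, 0]
    - [0, 0, 0]
    - [0, 0, 0]
  dp:
    - [0.002, 0, -0.02]
    - [0, 0, -0.02]
    - [0, 0, -0.02]
    - [0, 0, -0.012]
    - [0, 0, -0.004]
  fingers: [0, 0, 0, 0, 0]

```text
clock: 4.03
position: [443.3, -78.6, 76.2]
ee_rot: [0.993, -0.114, 0.007, -0.004]
contact_force: [0.0, -0.8, 0.1]
gripper_width: 0.1
```

```bash
python3 -c "
from h import *
im=get_image('top');a=cv2.resize(im['img'][140:310,250:410],None,fx=3,fy=3)
s=get_image('side')['img'][130:300,220:400];b=cv2.resize(s,None,fx=3,fy=3)[:510,:]
cv2.imwrite('pics/c1.png',cv2.resize(np.hstack([a,b]),None,fx=.78,fy=.78)[:,:,::-1])
s=read_state();print(s['position'],s['contact_force'])"
```

```text
[443.32900209 -78.72446071  76.47904124] [ 0.5224852  -0.82509151 -0.20582815]
```

View pics/c1.png

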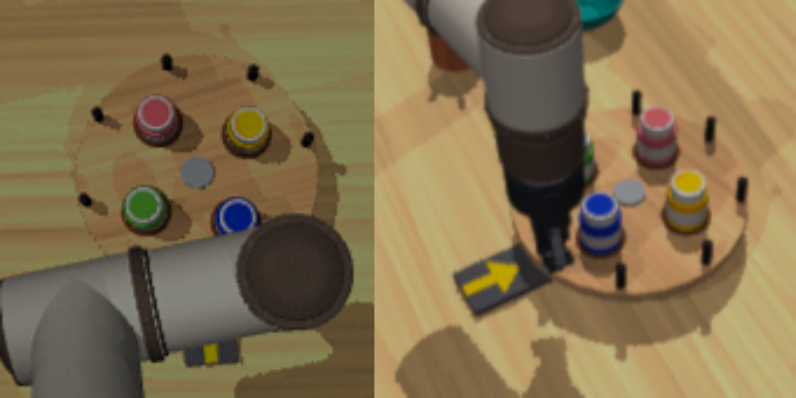

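The tip is down between the pegs and about 15 mm clear of the one to push. The blue jar is clear. I'll push toward +y.

Emit:
servo_tool:
  turn:
    - [0, 0, 0]
    - [0, 0, 0]
    - [0, 0, 0]
    - [0, 0, 0]
    - [0, 0, 0]
  dp:
    - [0, 0, -0.006]
    - [-0.001, 0.008, -0.002]
    - [0, 0.008, 0]
    - [0, 0.006, 0]
    - [0, 0.006, 0]
  fingers: [0, 0, 0, 0, 0]

```text
clock: 4.75
position: [441.6, -49.4, 69.1]
ee_rot: [0.993, -0.115, 0.007, -0.003]
contact_force: [-1.2, -1.1, 0.7]
gripper_width: -0.0
```

Emit:
servo_tool:
  turn:
    - [0, 0, 0]
    - [0, 0, 0]
    - [0, 0, 0]
    - [0, 0, 0]
    - [0, 0, 0]
  dp:
    - [0, 0.006, 0]
    - [0, 0.006, 0]
    - [0, 0.006, 0]
    - [0, 0.006, 0]
    - [0, 0.006, 0]
  fingers: [0, 0, 0, 0, 0]

```text
clock: 5.38
position: [441.2, -17.2, 69.0]
ee_rot: [0.993, -0.114, 0.007, -0.003]
contact_force: [-0.1, -0.4, -0.5]
gripper_width: 0.2
```

```bash
cat > pg.py <<'E'
from h import *
def pg():
    im=get_image("top");I=im["img"];A=np.array([566.5,-13])
    roi=I[150:280,265:400].max(2)<45
    n,l,s,cc=cv2.connectedComponentsWithStats(roi.astype(np.uint8))
    out=[]
    for i in range(1,n):
        if 8<s[i,4]<70:
            e=ray(im,*(cc[i]+[265,150]),75)[:2]-A
            if abs(np.hypot(*e)-125)<8: out.append(np.degrees(np.arctan2(e[1],e[0]))%360)
    print("pegs",np.round(out,1),"mod45",np.round(np.mod(out,45),1));return im
if __name__=="__main__": pg();print(read_state()["position"])
E
python3 pg.py
```

```text
pegs [353.9  38.8 308.7  84.  263.8 128.8 218.8] mod45 [38.9 38.8 38.7 39.  38.8 38.8 38.8]
[441.69454912 -16.68108561  69.13757089]
```

Emit:
servo_tool:
  turn:
    - [0, 0, 0]
    - [0, 0, 0]
    - [0, 0, 0]
    - [0, 0, 0]
    - [0, 0, 0]
  dp:
    - [0, 0.006, 0]
    - [0, 0.006, 0]
    - [0, 0.006, 0]
    - [0, 0.004, 0]
    - [0, 0.002, 0]
  fingers: [0, 0, 0, 0, 0]

```text
clock: 6.05
position: [443.7, 9.6, 69.8]
ee_rot: [0.993, -0.114, 0.009, -0.004]
contact_force: [-0.2, -0.8, -0.8]
gripper_width: -0.1
```

```bash
python3 pg.py
```

```text
pegs [341.7  26.6 296.6  71.8 251.5 116.4 206.7] mod45 [26.7 26.6 26.6 26.8 26.5 26.4 26.7]
[443.66475424   9.7155052   69.79396373]
```

Emit:
servo_tool:
  turn:
    - [0, 0, 0]
    - [0, 0, 0]
    - [0, 0, 0]
    - [0, 0, 0]
    - [0, 0, 0]
  dp:
    - [0, -0.006, 0]
    - [-0.005, -0.008, 0]
    - [-0.01, 0, 0.01]
    - [-0.01, 0, 0.04]
    - [-0.01, 0, 0.05]
  fingers: [0, 0, 0, 0, 0]

```text
clock: 6.72
position: [403.2, -7.1, 169.6]
ee_rot: [0.993, -0.115, 0.004, -0.002]
contact_force: [1.2, 0.6, -0.2]
gripper_width: 0.1
```

Emit:
servo_tool:
  turn:
    - [0, 0, 0]
    - [0, 0, 0]
    - [0, 0, 0]
    - [0, 0, 0]
    - [0, 0, 0]
  dp:
    - [0, 0, 0.05]
    - [0, 0.03, 0.03]
    - [0, 0.05, 0]
    - [0, 0.05, 0]
    - [0, 0.05, 0]
  fingers: [0, 0, 0, 0, 0]

```text
clock: 7.35
position: [399.3, 173.6, 260.7]
ee_rot: [0.993, -0.119, 0.011, -0.007]
contact_force: [1.6, 0.4, 0.4]
gripper_width: 0.1
```

Emit:
servo_tool:
  turn:
    - [0, 0, 0]
    - [0, 0, 0]
    - [0, 0, 0]
    - [0, 0, 0]
    - [0, 0, 0]
  dp:
    - [0, 0.05, 0.02]
    - [0, 0.05, 0]
    - [0, 0.04, 0]
    - [0, 0.02, 0]
    - [0, 0, 0]
  fingers: [0, 0, 0, 0, 0]

```text
clock: 7.98
position: [394.9, 337.8, 283.7]
ee_rot: [0.993, -0.117, 0.011, -0.008]
contact_force: [1.0, 0.3, -0.4]
gripper_width: 0.2
```

```bash
python3 pg.py; python3 -c "import m;m.meas('t3.png')"; python3 -c "
import cv2;a=cv2.imread('pics/t3.png');cv2.imwrite('pics/t3c.png',cv2.resize(a[130:310,150:500],None,fx=2.2,fy=2.2))"
```

```text
pegs [341.6  26.5 296.6  71.5 251.4 116.3 206.4 161.4] mod45 [26.6 26.5 26.6 26.5 26.4 26.3 26.4 26.4]
[394.96024122 337.07274424 283.82211987]
arrow px 169 338.8284023668639 280.68639053254435 331 347 270 294
jar_blue [500. -15.]
jar_green [557.  55.]
jar_yellow [572. -79.]
jar_pink [633. -10.]
axis from jars [565.5 -12.2]
axis from pegs [566.5 -13. ] r 124.33662220126577
peg [685. -52.] 341.6407193155305
peg [678.  42.] 26.49075337774861
peg [ 622. -124.] 296.62326027291647
peg [606. 105.] 71.55848373033062
peg [ 527. -131.] 251.33876059203547
peg [511.  99.] 116.2844634114591
peg [455. -68.] 206.37639398833164
peg [449.  26.] 161.41322484208976
arrow c [395.4 -21.4] dist 171.33493409785927 ang 182.79452862420848 axisdir 3.3009922226750064
blue ang 181.45541296794033 66.56446116046308
```

View pics/t3c.png

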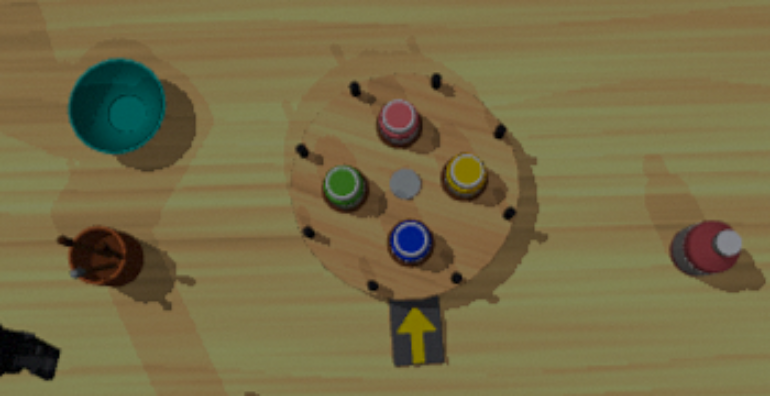

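The blue jar (411,243 in the crop) is in line with the arrow (416,335) and the hub (405,184). All four jars are upright, the bystanders haven't moved, and the hand is clear of everything. The two angle estimates, 183.9° from the pegs and 181.5° from the jar box, fall on either side of the arrow at 182.8°, each within 2 mm.

```bash
python3 -c "
from bench import *
job_done()"
```

```text
the job is handed in; nothing more can be done
```

I turned the carousel about 32° clockwise by pushing one front peg sideways with the closed fingertips. Then I backed off, lifted the hand away to the left and handed the job in at about 8 s of the 67 s allowed.

**Blue jar's alignment:** the arrow lies at 182.8° about the axis. The pegs put the blue jar's seat at 183.9°, and the network's box around the jar puts it at 181.5°. The two disagree by 2.4°, but each is within about 2 mm of the arrow line, against the 11 mm allowed.

**Rest of the scene:** the pegs stayed put after release, to within the measurement's scatter (about 0.2°). In the last top picture all four jars stand on their seats. The bowl, bottle and brush pot look unmoved in that picture, but I did not measure their positions again. Force readings stayed at noise level throughout.

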